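# Switch off the enamel dust extractor and take off its filter cover

### The arm

A 6-joint arm with a two-finger parallel gripper is mounted at the origin on the work surface. World frame = base frame: x ahead of the robot, y to its left, z up, the work surface at z = 0. Lengths are in m, angles in rad, forces in N, time in s.
With the tool pointing down it reaches from about 0.35 to 0.85 m from the base axis. Payload 8.1 kg.
Tool frame: the origin (TCP) lies midway between the tips of the shut fingers; the grasp point (between the pads) lies 19 mm behind it; z points along the fingers, y is the line along which they close (so a half turn about z gives the same grasp; the last joint's range is limited). The gripper opens to 85 mm and grips with 20 to 120 N. Pads are 22 mm wide; open, the fingers measure 114 mm over their backs; the gripper's body (76 mm by 85 mm) begins 54 mm behind the grasp point. The pads swing forward as they close: fully open they stand 13 mm farther back than shut.
Start: joints at [-1.401, 0.13, 1.488, -0, 1.523, -0.085], TCP at [0.151, -0.581, 0.231] pointing down, gripper open.
Joint ranges: [-2.96, 2.96], [-0.89, 2.26], [0.02, 2.5], [-1.34, 4.48], [0, 2.73], [-2.66, 2.66]. Speed limits (rad/s): [2.39, 2.39, 2.79, 3.14, 3.14, 3.14].

### API

Orientations are given as a rotation vector (axis times angle).
In Python, from station import bot gives the robot as it stands.
- The arm moves only by the tool servo_tool, never from a script. Its arguments are lists of equal length, an entry for each row: "twist": the turn, a rotation vector about the world's x, y, z in degrees, a list of three; "offset": the shift along the world's x, y, z in cm, a list of three; "claw": the opening in per cent of the stroke, from 0 (shut) to 100 (fully open). A call has 1 to 20 rows; each row shifts and turns the commanded pose from where the row before left it; what a row does not reach is not made up. A row lasts 1/8 s, in which the tool goes at most 62.5 mm and 10.7 degrees, less where a joint would pass 70% of its speed; a pose out of reach is approached as far as the arm can. A call is refused whole if a number of a shift passes 6.25 or a number of a turn 10.7, either way. A call with a gripper value outside its range is refused whole. The fingers move at their own pace and stop on an object; "newtons" is the grip in N (left out, the last holds). Time passes only in rows, so rows that do not move let the fingers close. It gives the time, the measured TCP pose, the force, the opening and the grip force at its end, in the units of the state.
- bot.observe(): the state, without advancing time (a new reading comes with each control period).
- bot.get_image(name): name is "side" or "top"; returns the picture (384x512x3 uint8, red, green, blue); there is no depth.
- bot.camera_info(name): a dict with "fx", "fy", "cx", "cy" (pixels), "extrinsics" (4x4, takes a point from world to camera coordinates). Camera axes: x right, y down, z forward; pixel columns grow to the right and rows downward; lengths in m; the calibration is good to about 2 mm. A picture is of the moment at which its call begins. camera_info takes no time and is no camera call.
- bot.sign_off(): hands the job in; it is judged then, once.
The state is a dict: "t": time; "q": joint angles; "joint_velocities": joint speeds; "joint_torque": joint torques, N m; "position": TCP position; "eef_rot": TCP orientation; "force": force on the tool from outside, world axes, zero at the start; "ft_torque": the same for the moment, N m; "opening": opening from 0.0 (shut) to 1.0 (fully open); "grip_force": force on a finger pad.
Only numpy, scipy, OpenCV 4.12 (cv2) and the standard library are available. Lean on these libraries where they do the work, as an engineer would, in place of code of your own. Each camera call takes 0.05 s, during which the arm holds its last target. There are 200 camera calls.

### The job

Switch the bench dust extractor off by turning its speed knob fully anticlockwise to the end stop. Then squeeze the orange snap tab towards the upright lug of the blue grille cover and, with the tab still pressed in, lift the cover straight up off the extractor. Set the cover down gently, right way up and flat, in the middle of the grey mat, let go of it only once it is down, and leave the jars and tools on the bench where they are.

Things in the scene. Friction and masses are not known exactly. Their poses are not given: they have to be found in the camera images.
- extractor: White bench dust extractor, fixed: 210 (its x) by 240 (its y) by 60 mm high, in the left or right half of the bench, yaw within 0.3 rad. Origin: centre of its underside, z up, front at -x. The blue cover sits on it at z 60, y +45, inside a rim 16 mm high (top at z 76) with 2 mm play all round. A grey control deck (top at z 72, y -120 to -25) carries the speed knob.
- speed_knob (a joint): Speed knob, rad: 0 is off, at the anticlockwise end stop (seen from above); it grows clockwise to 2.4. It is stiff (0.05 N m) and stays where it is left. It starts somewhere between 0.6 and 1.4.
- speed_knob_grip (a point): Point on the knob's upright axis, 7 mm below its top, at the height to grip. The knob is a black flange 60 mm across under an upright bar grip 57 mm long and 14 mm thick; this point is 23 mm above the flange. The point's x axis runs along the bar, the white pointer at its -x end; at joint value 0 the bar is parallel to the extractor's x axis, pointer to the front (red tick).
- cover_mid (a point): Centre of the loose blue grille cover (150 mm along its x, 120 mm along its y, 22 mm high without tab and lug; about 0.15 kg), 11 mm above its underside, with the cover's axes (z up). The snap tab is at its front (-x) edge. Seated, the cover's axes are those of the extractor and its underside is at extractor z 60.
- tab_face (a point): Centre of the outer (-x) face of the orange snap tab, cover's axes: an upright leaf 32 mm wide (y), 5 mm thick; its top is 16 mm above this point, the cover's top face 24 mm below it, the extractor's front rim 30 mm below it. A hook at the foot of the tab catches under a lip of the front rim and keeps the cover from lifting until the tab is pressed in.
- tab (a joint): How far the snap tab is pressed in (towards the cover's +x), m: 0 at rest, 0.010 at its stop. Pressing takes 3 N at first and 8 N at the stop; it springs back. The hook is free of the lip from 0.0045 to 0.0065 on, depending on the cover's play.
- lug_face (a point): Centre of the back (+x) face of the fixed upright blue lug on the cover, cover's axes: 34 mm wide (y), 10 mm thick, as tall as the tab. It is 44 mm behind the tab's outer face (34 mm with the tab fully in): a finger on each face squeezes the tab in and carries the cover. As only the tab gives, centre the squeeze 3 to 5 mm nearer the lug than the middle of the two faces at rest.
- mat: Grey felt-topped mat, 240 by 200 mm and 3 mm thick, fixed flat on the bench in the half the extractor does not occupy; origin at the centre of its underside.
- jar_deck: Small jar with a red label, 44 mm across and 42 mm tall, standing at the back of the control deck behind the knob. Leave alone.
- jar_green: Green-labelled jar, 60 mm across, 65 mm tall, at the back of the bench. Leave alone.
- jar_amber: Yellow-labelled jar, 60 mm across, 65 mm tall, at the far left. Leave alone.
- sifter: Steel sifter cup, 72 mm across, 60 mm tall, at the back of the bench. Leave alone.
- brush: Brush, 180 mm long, lying at the far left. Leave alone.
- hammer: Hammer, 260 mm long, lying at the far right. Leave alone.
Mind the look-alikes: they are no part of the job. There is more than one size of the part that bears cover_mid; the job needs the middle-sized.

How it is judged:
On the way, in this order (a step that is already met when the one before it is completed fails the run):
1. the speed knob is turned anticlockwise to its end stop (value of joint speed_knob below 0.08 rad), for 0.2 s.
2. the snap tab is pressed in while the cover is still seated (value of joint tab above 0.0045 m and z of cover_mid in the frame of extractor below 0.078 m), for 0.05 s.
3. the cover is lifted clear of the extractor, the tab pressed (value of joint tab above 0.0045 m and z of cover_mid in the frame of extractor above 0.1 m and contact force between the fingers and cover above 0.5 N), for 0.05 s.
4. the cover is brought down onto the mat while still held (horizontal distance between cover_mid and mat below 0.06 m and z of cover_mid in the frame of mat below 0.03 m and contact force between the fingers and cover above 0.3 N), for 0.05 s.
At the end, for the whole second after the job is handed in: The speed knob is within 0.08 rad of its anticlockwise end stop; the cover lies at rest, right way up and flat (within 0.08 rad), on the mat, its centre within 60 mm of the mat's centre (value of joint speed_knob below 0.08 rad and horizontal distance between cover_mid and mat below 0.06 m and z of cover_mid in the frame of mat between 0.008 and 0.02 m and z of tab_face in the frame of mat above 0.04 m and angle between cover_mid's own z axis and vertical below 0.08 rad and linear speed of cover below 0.02 m/s); the robot touches nothing.
It fails at once if a jar, the sifter, the brush or the hammer is moved by more than 20 mm (distance of any of jar_deck, jar_green, jar_amber, sifter, brush, hammer from where it was at the start of the episode above 0.02 m).
It also fails if it takes over 61 s, if anything falls off the work surface, if the arm or the gripper's body presses on something with over 40 N, if the wrist force passes 120 N, or if a joint passes its speed limit or range.

## Working session

There is one attempt and no reset: what is moved stays moved. The work goes in short steps, Python scripts to look and compute and a tool call to move; the robot and the scene stay as the last step left them, time stands still between calls to the robot, and variables do not carry over. Pictures are saved under pics/ and viewed, at most 10 in all, crops included, and the job is handed in when it is done.

Besides the shell and the picture viewer there is one more tool, called after "Call:" by a JSON object that holds its "name" and its "arguments", one argument or row to a line. servo_tool: Moves the arm, as the interface text tells. Its arguments: {"type":"object","properties":{"twist":{"type":"array","items":{"type":"array","items":{"type":"number"}}},"offset":{"type":"array","items":{"type":"array","items":{"type":"number"}}},"claw":{"type":"array","items":{"type":"number"}},"newtons":{"type":"number"}},"required":["twist","offset","claw"]}

```bash
mkdir -p pics
cat > h.py <<'E'
import numpy as np, cv2
from station import bot
def save(n,f,crop=None,s=1):
    im=bot.get_image(n)
    if crop: a,b,c,d=crop; im=im[b:d,a:c]
    im=cv2.resize(im,None,fx=s,fy=s,interpolation=cv2.INTER_CUBIC)
    cv2.imwrite('pics/'+f,im[:,:,::-1])
def ray(n,u,v,z):
    c=bot.camera_info(n);T=np.array(c['extrinsics']);R,t=T[:3,:3],T[:3,3]
    o=-R.T@t; d=R.T@np.array([(u-c['cx'])/c['fx'],(v-c['cy'])/c['fy'],1])
    return o+d*(z-o[2])/d[2]
def proj(n,p):
    c=bot.camera_info(n);T=np.array(c['extrinsics']);q=T[:3,:3]@np.asarray(p)+T[:3,3]
    return np.array([c['fx']*q[0]/q[2]+c['cx'],c['fy']*q[1]/q[2]+c['cy']])
E
python3 - <<'E'
from h import *
save('top','t0.png',s=1.5);save('side','s0.png',s=1.5)
for n in('top','side'):
    c=bot.camera_info(n);print(n,c['fx'],ray(n,256,192,0).round(3),-(np.array(c['extrinsics'])[:3,:3].T@np.array(c['extrinsics'])[:3,3]).round(3))
print(bot.observe())
E
```

```text
top 381.1242366713352 [ 0.517 -0.03   0.   ] [ 0.3   -0.045  1.504]
side 481.32463189563913 [0.53  0.033 0.   ] [ 0.285 -1.232  1.375]
{'t': 0.1, 'q': array([-1.40140117e+00,  1.31091354e-01,  1.48916718e+00, -4.31714406e-06,
        1.52301847e+00, -8.53873723e-02]), 'joint_velocities': array([-0.00067959, -0.00120331, -0.00491936, -0.00134137, -0.00078355,
        0.00035297]), 'joint_torque': array([ 1.09931203e-03, -5.70950818e+01, -5.01943910e+01, -1.06724949e-04,
        8.04689247e-03,  2.20507661e-05]), 'position': array([ 0.15116392, -0.58012976,  0.23034768]), 'eef_rot': array([-3.11446630e+00, -3.98916413e-01,  1.17804222e-04]), 'force': array([-0.80452206,  0.67024909,  0.76932205]), 'ft_torque': array([-0.00618163,  0.03234064,  0.02094778]), 'grip_force': 0.0, 'opening': 0.9994549406292056}
```

View pics/t0.png

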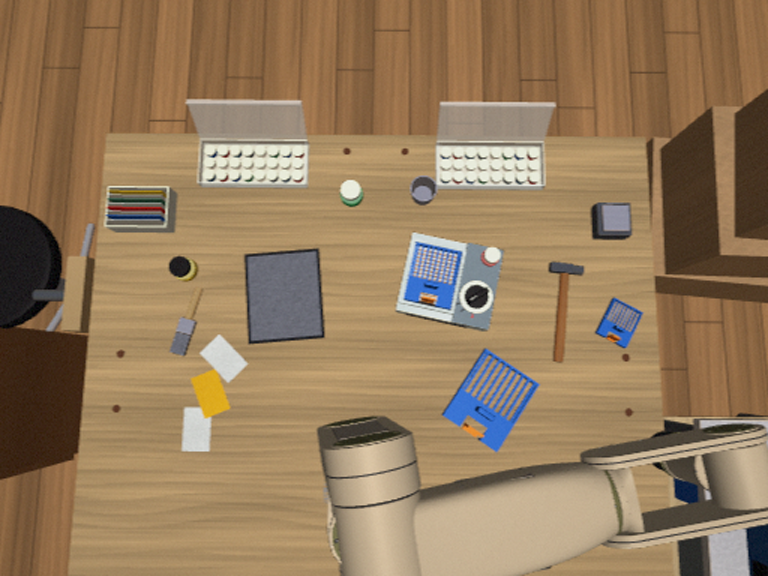

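View pics/s0.png

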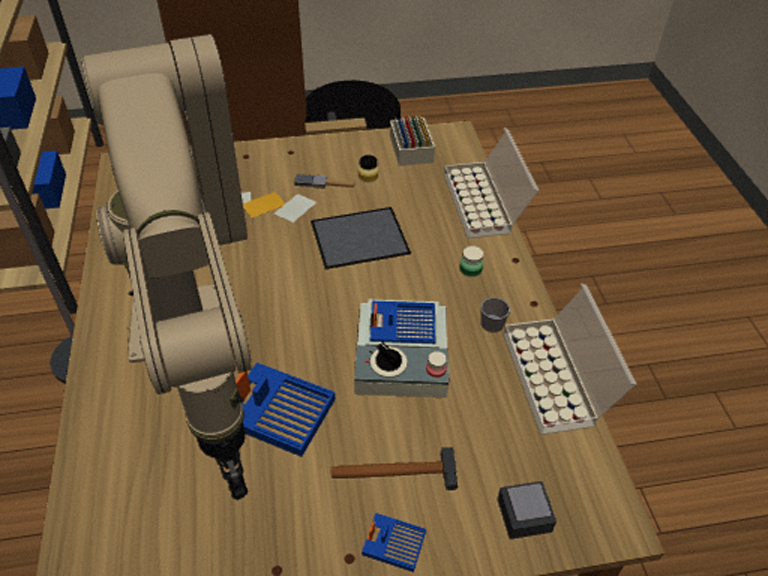

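Three blue covers appear in the top picture (1.5x pixels): a large one lying at (490,400), a small one at (620,322), and the middle-sized one seated on the extractor at (433,275). The third fits: it sits in the extractor and is middle-sized. The knob is at (477,296), jar_deck at (491,257) and the mat at (285,295). Next I'll confirm this in enlarged crops.

Run:
```python
from h import *
save('top','t1.png',(255,145,345,230),7);save('side','s1.png',(225,190,315,275),7)
```

```text
(no output)
```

View pics/t1.png

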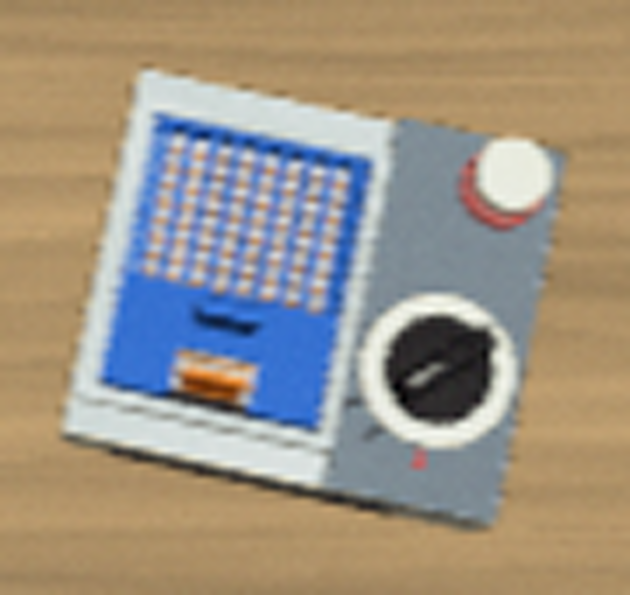

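View pics/s1.png

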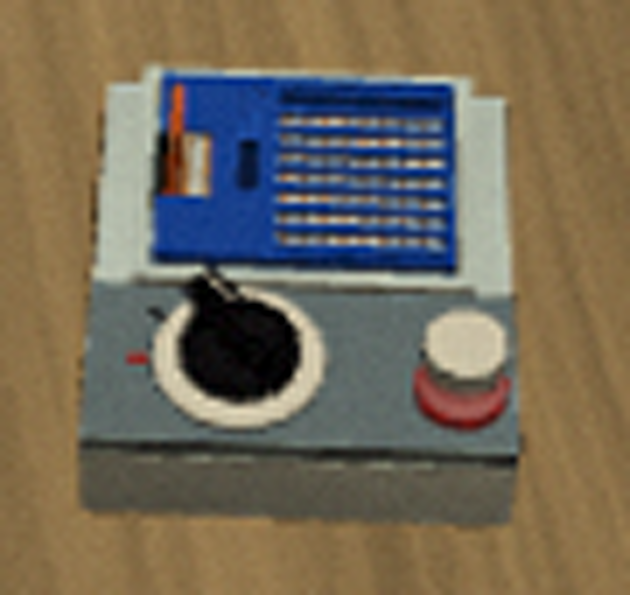

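The crop confirms it: the middle-sized cover is seated with its orange tab at (215,380) in the top crop. The knob is at (438,368) with its white pointer towards the front-left. Now I'll fit the poses.

Run:
```python
from h import *
from scipy.optimize import least_squares
pt=lambda u,v:((u+.5)/7-.5+255,(v+.5)/7-.5+145)
ps=lambda u,v:((u+.5)/7-.5+225,(v+.5)/7-.5+190)
ob=[('top',pt(495,527),(-.105,-.12,.072)),('top',pt(565,155),(.105,-.12,.072)),('top',pt(140,70),(.105,.12,.06)),('top',pt(62,435),(-.105,.12,.06)),
('side',ps(80,440),(-.105,-.12,.072)),('side',ps(517,455),(.105,-.12,.072)),('side',ps(505,98),(.105,.12,.06)),('side',ps(107,85),(-.105,.12,.06))]
cv=[('top',pt(155,112),(.075,.06,.082)),('top',pt(373,157),(.075,-.06,.082)),('top',pt(320,430),(-.075,-.06,.082)),('top',pt(100,385),(-.075,.06,.082)),
('side',ps(162,75),(-.075,.06,.082)),('side',ps(455,85),(.075,.06,.082)),('side',ps(455,268),(.075,-.06,.082)),('side',ps(155,262),(-.075,-.06,.082))]
def fit(ob,x0):
    def w(p,l): c,s=np.cos(p[2]),np.sin(p[2]); return [p[0]+c*l[0]-s*l[1],p[1]+s*l[0]+c*l[1],l[2]]
    r=least_squares(lambda p:np.ravel([proj(n,w(p,l))-px for n,px,l in ob]),x0)
    print(r.x.round(4),r.fun.reshape(-1,2).round(1).tolist()); return r.x
E=fit(ob,[.55,-.15,-.2]);C=fit(cv,[.55,-.1,-.2])
R=np.array([[np.cos(E[2]),np.sin(E[2])],[-np.sin(E[2]),np.cos(E[2])]])
print('cover in ext',R@(C[:2]-E[:2]))
# tab top centre, z .122
for n,p in(('top',pt(213,383)),('side',ps(178,85))):
    print('tab',n,R@(ray(n,*p,.122)[:2]-C[:2]))
for z in(.072,.08,.085): print('flange',z,ray('top',*pt(440,368),z).round(4),ray('side',*ps(240,352),z).round(4))
for p in((245,256.5),(318.5,249),(324,335),(250,342)): print('mat',ray('top',p[0]/1.5,p[1]/1.5,.003).round(4))
a=bot.get_image('top')[180:220,300:335];b=bot.get_image('side')[225:255,240:275]
f=lambda i:cv2.resize((255*(i/255.)**.4).astype('uint8'),(400,int(400*i.shape[0]/i.shape[1])),interpolation=cv2.INTER_CUBIC)
A,B=f(a),f(b);B=cv2.copyMakeBorder(B,0,A.shape[0]-B.shape[0],0,0,0)
cv2.imwrite('pics/k.png',np.hstack([A,B])[:,:,::-1])
```

```text
[ 0.5294 -0.1968 -0.207 ] [[0.3, 0.1], [0.5, -0.2], [-0.1, -0.3], [-0.3, 0.1], [-0.5, 0.0], [0.4, 0.2], [0.1, -0.4], [-0.3, -0.5]]
[ 0.5398 -0.1531 -0.1994] [[0.2, 0.4], [-0.1, 0.3], [0.1, -0.3], [0.1, -0.4], [0.1, 0.3], [-0.3, 0.1], [0.4, -0.1], [-0.2, -0.6]]
cover in ext [0.00117362 0.04487486]
tab top [-0.06855104  0.0021216 ]
tab side [-0.0659478  0.0185235]
flange 0.072 [ 0.4884 -0.2632  0.072 ] [ 0.4877 -0.2536  0.072 ]
flange 0.08 [ 0.4873 -0.262   0.08  ] [ 0.4865 -0.2596  0.08  ]
flange 0.085 [ 0.4867 -0.2612  0.085 ] [ 0.4857 -0.2633  0.085 ]
mat [0.599  0.3425 0.003 ]
mat [0.6208 0.1467 0.003 ]
mat [0.3911 0.1265 0.003 ]
mat [0.3717 0.3192 0.003 ]
```

View pics/k.png

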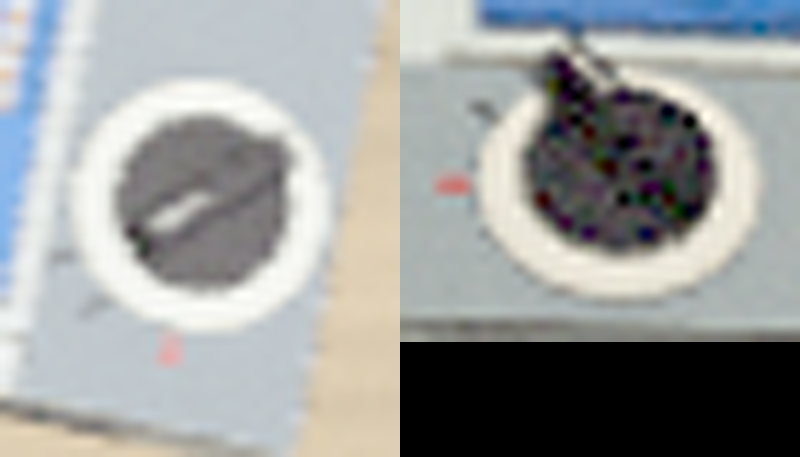

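The boosted crop shows the pointer line running from (150,230) to (205,200), so the bar lies at world angle about -1.07 rad. That puts the knob at about 0.87 rad. Estimated positions:

| Item | Position (m) |
|---|---|
| Knob axis | (0.487, -0.262), flange top z about 0.083 |
| Mat centre | (0.496, 0.234) |

The extractor fit leaves residuals under 0.6 px and the cover offset comes out at y 45 mm, which matches. I'll move above the knob now.

Call:
{"name": "servo_tool", "arguments": {
  "twist": [
    [0,0,-7.6],
    [0,0,-7.6],
    [0,0,-7.6],
    [0,0,-7.6],
    [0,0,-7.6],
    [0,0,-7.6],
    [0,0,-7.6],
    [0,0,-7.6],
    [0,0,-7.6],
    [0,0,-7.6],
    [0,0,0],
    [0,0,0]
  ],
  "offset": [
    [3.36,3.19,-0.5],
    [3.36,3.19,-0.5],
    [3.36,3.19,-0.5],
    [3.36,3.19,-0.5],
    [3.36,3.19,-0.5],
    [3.36,3.19,-0.5],
    [3.36,3.19,-0.5],
    [3.36,3.19,-0.5],
    [3.36,3.19,-0.5],
    [3.36,3.19,-0.5],
    [0,0,0],
    [0,0,0]
  ],
  "claw": [100,100,100,100,100,100,100,100,100,100,100,100],
  "newtons": 40
}}

```text
t: 1.8
position: [0.487, -0.2617, 0.1812]
eef_rot: [2.703, -1.601, -0.0]
force: [-0.5, 0.3, 0.0]
opening: 0.999
grip_force: 0.0
```

Run:
```python
from h import *
from scipy.spatial.transform import Rotation as Ro
s=bot.observe();print(s['t'],s['position'].round(4),s['q'].round(3),Ro.from_rotvec(s['eef_rot']).as_matrix().round(3))
for z in (.11,.113):print(ray('top',317.65,196.87,z))
im=bot.get_image('side')
cv2.imwrite('pics/s2.png',cv2.resize(im[150:290,200:330],None,fx=4,fy=4,interpolation=cv2.INTER_CUBIC)[:,:,::-1])
```

```text
1.8 [ 0.487  -0.2617  0.1812] [-0.586  0.032  1.683 -0.     1.426  2.055] [[ 0.481 -0.877 -0.   ]
 [-0.877 -0.481 -0.   ]
 [-0.     0.001 -1.   ]]
[ 0.4843965  -0.25825124  0.11      ]
[ 0.48400033 -0.2577916   0.113     ]
```

View pics/s2.png

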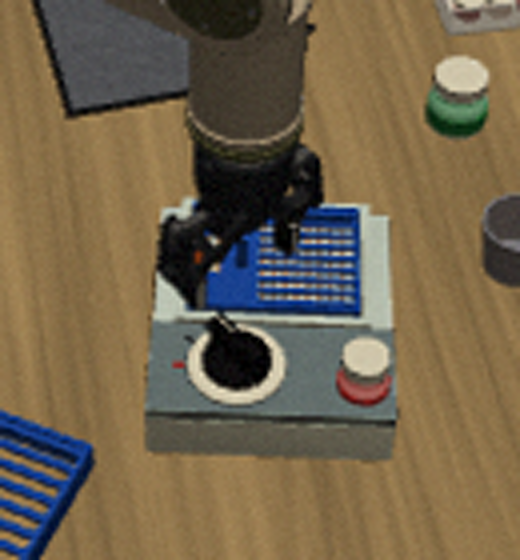

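The gripper stands over the extractor with its fingers across the bar, clear of jar_deck at (365,370). I'll descend and grip the bar.

Call:
{"name": "servo_tool", "arguments": {
  "twist": [
    [0,0,0],
    [0,0,0],
    [0,0,0],
    [0,0,0],
    [0,0,0],
    [0,0,0],
    [0,0,0],
    [0,0,0],
    [0,0,0],
    [0,0,0],
    [0,0,0],
    [0,0,0],
    [0,0,0],
    [0,0,0]
  ],
  "offset": [
    [-0.1,0.2,-2],
    [0,0,-2],
    [0,0,-2],
    [0,0,-1.5],
    [0,0,-1.4],
    [0,0,0],
    [0,0,0],
    [0,0,0],
    [0,0,0],
    [0,0,0],
    [0,0,0],
    [0,0,0],
    [0,0,0],
    [0,0,0]
  ],
  "claw": [100,100,100,100,100,100,0,0,0,0,0,0,0,0],
  "newtons": 40
}}

```text
t: 3.6
position: [0.4871, -0.2597, 0.0929]
eef_rot: [-2.701, 1.604, -0.003]
force: [6.0, 2.2, 3.0]
opening: 0.155
grip_force: 44.5
```

The bar is gripped, with an opening of about 13 mm. Now I'll turn it anticlockwise.

Call:
{"name": "servo_tool", "arguments": {
  "twist": [
    [0,0,5],
    [0,0,7],
    [0,0,7],
    [0,0,7],
    [0,0,7],
    [0,0,7],
    [0,0,6],
    [0,0,4],
    [0,0,0],
    [0,0,0]
  ],
  "offset": [
    [0,0,0],
    [0,0,0],
    [0,0,0],
    [0,0,0],
    [0,0,0],
    [0,0,0],
    [0,0,0],
    [0,0,0],
    [0,0,0],
    [0,0,0]
  ],
  "claw": [0,0,0,0,0,0,0,0,0,0]
}}

```text
t: 4.85
position: [0.4871, -0.2595, 0.0929]
eef_rot: [-3.126, 0.313, -0.003]
force: [5.1, 2.8, 3.6]
opening: 0.153
grip_force: 44.7
```

Run:
```python
from h import *
from scipy.spatial.transform import Rotation as Ro
s=bot.observe();M=Ro.from_rotvec(s['eef_rot']).as_matrix();print(s['t'],s['position'].round(4),s['q'].round(3),'bar',np.arctan2(M[1,0],M[0,0]),s['ft_torque'].round(2),s['force'].round(1))
```

```text
4.85 [ 0.4871 -0.2595  0.0929] [-5.830e-01  1.100e-01  1.770e+00  1.000e-03  1.260e+00  1.187e+00] bar -0.19959170709777208 [ 0.51 -0.86 -0.58] [5.1 2.8 3.6]
```

Call:
{"name": "servo_tool", "arguments": {
  "twist": [
    [0,0,3],
    [0,0,3],
    [0,0,0],
    [0,0,0],
    [0,0,0]
  ],
  "offset": [
    [0,0,0],
    [0,0,0],
    [0,0,0],
    [0,0,0],
    [0,0,0]
  ],
  "claw": [0,0,0,0,0]
}}

```text
t: 5.48
position: [0.4867, -0.2594, 0.0931]
eef_rot: [-3.137, 0.152, -0.002]
force: [2.8, 4.2, 6.5]
opening: 0.151
grip_force: 90.1
```

Run:
```python
from h import *
from scipy.spatial.transform import Rotation as Ro
s=bot.observe();M=Ro.from_rotvec(s['eef_rot']).as_matrix();print(s['t'],s['position'].round(4),'bar',np.arctan2(M[1,0],M[0,0]),s['ft_torque'].round(2),s['force'].round(1))
```

```text
5.475 [ 0.4867 -0.2594  0.0931] bar -0.09713766684226204 [ 0.72 -0.38 -2.21] [2.8 4.2 6.5]
```

The torque jumped to 2.2 N m, so the knob is on the end stop. I'll release it, rise and swing above the cover.

Call:
{"name": "servo_tool", "arguments": {
  "twist": [
    [0,0,0],
    [0,0,0],
    [0,0,0],
    [0,0,0],
    [0,0,0],
    [0,0,0],
    [0,0,0],
    [0,0,8.4],
    [0,0,8.4],
    [0,0,8.4],
    [0,0,8.4],
    [0,0,8.4],
    [0,0,8.4],
    [0,0,8.4],
    [0,0,8.4],
    [0,0,8.4],
    [0,0,8.4]
  ],
  "offset": [
    [0,0,0],
    [0,0,0],
    [0,0,0],
    [0,0,0],
    [0,0,2],
    [0,0,4],
    [0,0,4],
    [0,0,3],
    [0,0,3],
    [0,0,1],
    [0,0,0],
    [0,0,0],
    [0,0,0],
    [0,0,0],
    [0,0,0],
    [0,0,0],
    [0,0,0]
  ],
  "claw": [100,100,100,100,100,100,100,100,100,100,100,100,100,100,100,100,100]
}}

```text
t: 7.6
position: [0.4864, -0.2597, 0.2642]
eef_rot: [2.425, 1.995, 0.001]
force: [0.7, -0.1, 0.0]
opening: 1.0
grip_force: 0.0
```

Run:
```python
from h import *
from scipy.spatial.transform import Rotation as Ro
s=bot.observe();M=Ro.from_rotvec(s['eef_rot']).as_matrix();print(s['t'],s['position'].round(4),s['q'].round(2),'yang',np.arctan2(M[1,1],M[0,1]))
C=np.array([.5398,-.1531]);y=-.204
W=lambda a,b,z:[C[0]+np.cos(y)*a-np.sin(y)*b,C[1]+np.sin(y)*a+np.cos(y)*b,z]
im=cv2.resize(bot.get_image('side')[185:260,220:320],None,fx=8,fy=8,interpolation=cv2.INTER_CUBIC)
def mark(p,c):
    q=(proj('side',p)-[220,185]+.5)*8-.5; cv2.circle(im,tuple(int(v) for v in q),3,c,-1)
for b in(-.016,.016):
    mark(W(-.070,b,.122),(0,255,0)); 
for b in(-.017,.017):
    mark(W(-.026,b,.122),(255,255,0))
cv2.imwrite('pics/s3.png',im[:,:,::-1])
```

```text
7.6 [ 0.4864 -0.2597  0.2642] [-0.58 -0.01  1.58 -0.    1.58 -0.39] yang -0.19414787808653475
```

View pics/s3.png

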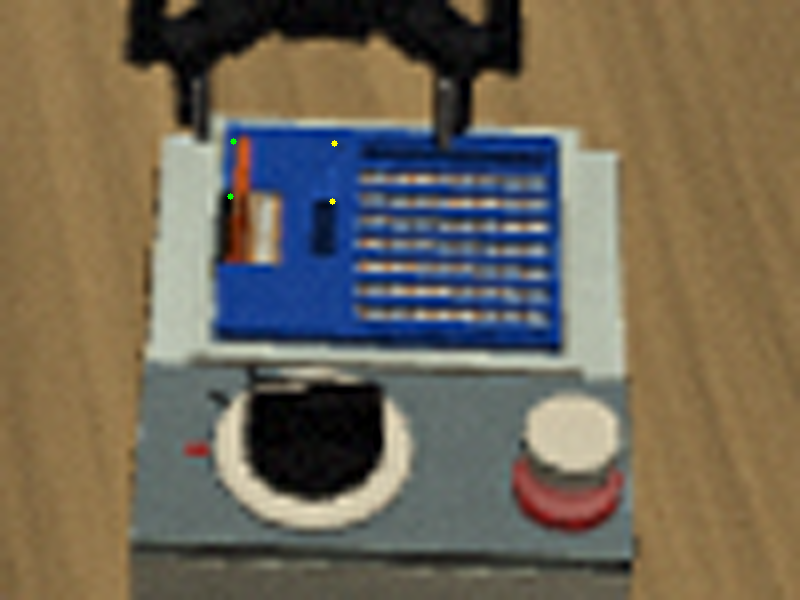

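The knob bar is now parallel to the extractor's x axis with the pointer to the front. The tab's outer edge is at (237,140), 2 mm behind my mark, so the squeeze centre is at cover x -42 mm. I'll move over it, lower and squeeze.

Call:
{"name": "servo_tool", "arguments": {
  "twist": [
    [0,0,-0.6],
    [0,0,0],
    [0,0,0],
    [0,0,0],
    [0,0,0],
    [0,0,0],
    [0,0,0],
    [0,0,0],
    [0,0,0],
    [0,0,0],
    [0,0,0],
    [0,0,0]
  ],
  "offset": [
    [0.3,3,0],
    [0.3,3,0],
    [0.3,3,0],
    [0.3,2.5,0],
    [0,0,-3],
    [0,0,-3],
    [0,0,-3],
    [0,0,-3],
    [0,0,-2.5],
    [0,0,-2],
    [0,0,-1.1],
    [0,0,0]
  ],
  "claw": [100,100,100,100,100,100,100,100,100,100,100,100]
}}

```text
t: 9.15
position: [0.498, -0.1446, 0.0863]
eef_rot: [-2.442, -1.976, 0.001]
force: [0.6, 0.1, -0.2]
opening: 1.001
grip_force: 0.0
```

Call:
{"name": "servo_tool", "arguments": {
  "twist": [
    [0,0,0],
    [0,0,0],
    [0,0,0],
    [0,0,0],
    [0,0,0],
    [0,0,0],
    [0,0,0],
    [0,0,0]
  ],
  "offset": [
    [0,0,0],
    [0,0,0],
    [0,0,0],
    [0,0,0],
    [0,0,0],
    [0,0,0],
    [0,0,0],
    [0,0,0]
  ],
  "claw": [0,0,0,0,0,0,0,0],
  "newtons": 35
}}

```text
t: 10.15
position: [0.5, -0.1452, 0.0884]
eef_rot: [2.439, 1.975, 0.003]
force: [1.1, 0.4, 7.9]
opening: 0.389
grip_force: 34.4
```

The opening is 33 mm, so the tab is fully in. Now I'll lift straight up, slowly at first.

Call:
{"name": "servo_tool", "arguments": {
  "twist": [
    [0,0,0],
    [0,0,0],
    [0,0,0],
    [0,0,0],
    [0,0,0],
    [0,0,0],
    [0,0,0],
    [0,0,0],
    [0,0,0],
    [0,0,0],
    [0,0,0]
  ],
  "offset": [
    [0,0,0.4],
    [0,0,0.5],
    [0,0,0.6],
    [0,0,0.8],
    [0,0,1],
    [0,0,1.5],
    [0,0,1.5],
    [0,0,2],
    [0,0,2],
    [0,0,1],
    [0,0,0]
  ],
  "claw": [0,0,0,0,0,0,0,0,0,0,0]
}}

```text
t: 11.52
position: [0.4988, -0.1448, 0.2004]
eef_rot: [2.44, 1.976, 0.002]
force: [-0.7, 0.4, -0.4]
opening: 0.384
grip_force: 36.1
```

Run:
```python
from h import *
im=bot.get_image('side');t=bot.get_image('top')
f=lambda i:cv2.resize(i,(400,500),interpolation=cv2.INTER_CUBIC)
cv2.imwrite('pics/s4.png',np.hstack([f(im[120:280,200:328]),f(t[130:255,240:340])])[:,:,::-1])
```

```text
(no output)
```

View pics/s4.png

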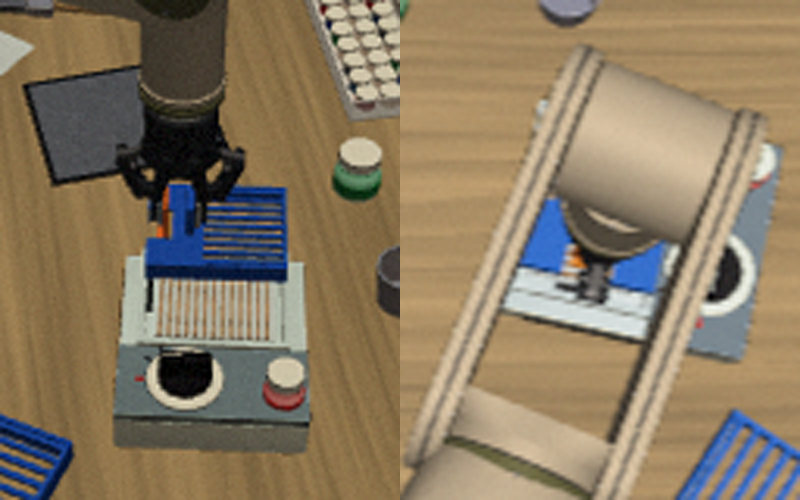

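The cover hangs level in the grip, clear of the extractor, with the tab pressed. I'll carry it to the mat.

Call:
{"name": "servo_tool", "arguments": {
  "twist": [
    [0,0,0],
    [0,0,0],
    [0,0,0],
    [0,0,0],
    [0,0,0],
    [0,0,0],
    [0,0,0],
    [0,0,0],
    [0,0,0],
    [0,0,0],
    [0,0,0],
    [0,0,0],
    [0,0,0],
    [0,0,0],
    [0,0,0],
    [0,0,0],
    [0,0,0],
    [0,0,0],
    [0,0,0],
    [0,0,0]
  ],
  "offset": [
    [-0.2,1.7,0],
    [-0.4,3,0],
    [-0.4,4,0],
    [-0.5,4,0],
    [-0.5,4,0],
    [-0.5,4,0],
    [-0.5,4,0],
    [-0.5,4,0],
    [-0.4,4,0],
    [-0.3,3,0],
    [-0.2,2,0],
    [0,1,0],
    [0,0,-2],
    [0,0,-3],
    [0,0,-3],
    [0,0,-3],
    [0,0,-2.5],
    [0,0,-1.5],
    [0,0,-0.8],
    [0,0,0]
  ],
  "claw": [0,0,0,0,0,0,0,0,0,0,0,0,0,0,0,0,0,0,0,0]
}}

```text
t: 14.12
position: [0.4542, 0.2423, 0.0413]
eef_rot: [-2.442, -1.977, 0.001]
force: [-0.3, 0.2, -1.7]
opening: 0.387
grip_force: 36.1
```

Run:
```python
from h import *
im=bot.get_image('side');t=bot.get_image('top')
f=lambda i:cv2.resize(i,(400,400),interpolation=cv2.INTER_CUBIC)
cv2.imwrite('pics/s5.png',np.hstack([f(im[90:210,180:300]),f(t[140:260,130:250])])[:,:,::-1])
```

```text
(no output)
```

View pics/s5.png

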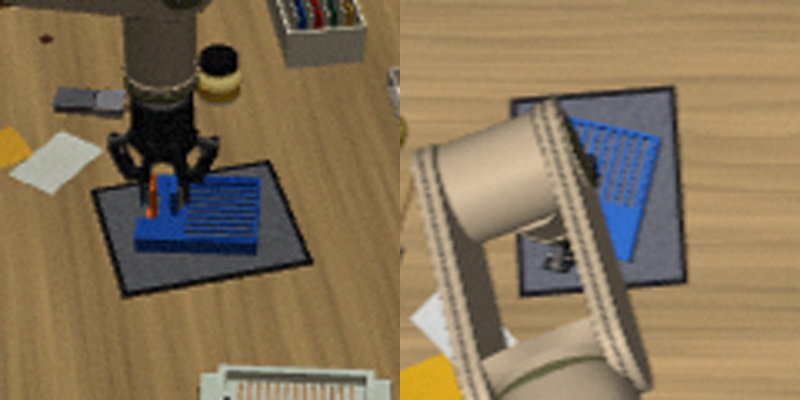

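The cover is level about 1 cm over the middle of the mat. I'll lower it gently, still gripped.

Call:
{"name": "servo_tool", "arguments": {
  "twist": [
    [0,0,0],
    [0,0,0],
    [0,0,0],
    [0,0,0],
    [0,0,0],
    [0,0,0]
  ],
  "offset": [
    [0,0,-0.3],
    [0,0,-0.2],
    [0,0,-0.2],
    [0,0,-0.2],
    [0,0,-0.1],
    [0,0,0]
  ],
  "claw": [0,0,0,0,0,0]
}}

```text
t: 14.98
position: [0.4543, 0.2424, 0.0315]
eef_rot: [-2.441, -1.977, 0.0]
force: [-1.7, -1.1, 2.4]
opening: 0.384
grip_force: 38.7
```

The vertical force went from -1.7 to +2.4 N, so the cover is resting on the mat. I'll open and retreat.

Call:
{"name": "servo_tool", "arguments": {
  "twist": [
    [0,0,0],
    [0,0,0],
    [0,0,0],
    [0,0,0],
    [0,0,0],
    [0,0,0],
    [0,0,0],
    [0,0,0],
    [0,0,0],
    [0,0,0],
    [0,0,0],
    [0,0,0],
    [0,0,0],
    [0,0,0]
  ],
  "offset": [
    [0,0,0],
    [0,0,0],
    [0,0,0],
    [0,0,0],
    [0,0,0],
    [0,0,1],
    [0,0,2],
    [0,0,4],
    [0,0,5],
    [0,0,5],
    [-2,-4,2],
    [-2,-6,0],
    [0,-6,0],
    [0,0,0]
  ],
  "claw": [100,100,100,100,100,100,100,100,100,100,100,100,100,100]
}}

```text
t: 16.73
position: [0.4147, 0.0795, 0.2224]
eef_rot: [2.446, 1.969, 0.002]
force: [0.4, 0.5, 0.2]
opening: 0.998
grip_force: 0.0
```

Run:
```python
from h import *
im=bot.get_image('side');t=bot.get_image('top')
f=lambda i:cv2.resize(i,(400,400),interpolation=cv2.INTER_CUBIC)
cv2.imwrite('pics/s6.png',np.hstack([f(im[90:280,180:370]),f(t[120:270,150:300])])[:,:,::-1])
```

```text
(no output)
```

View pics/s6.png

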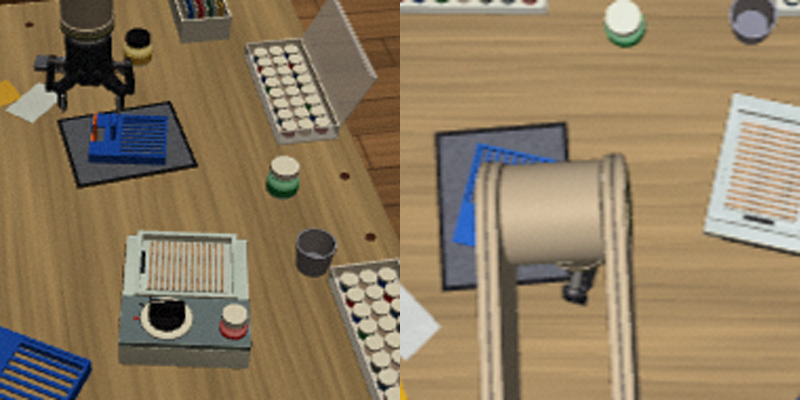

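The cover lies flat in the middle of the mat at (128,138) in the side half, the knob is off, the jars have not moved and the gripper is clear. I'll hand it in.

```bash
python3 -c "
from station import bot
print(bot.sign_off())"
```

```text
the job is handed in; nothing more can be done
None
```

I turned the extractor's knob off to its end stop, lifted the cover off with the tab pressed, and set it down flat in the middle of the mat before letting go; the job is handed in, but the sign-off returned no verdict.

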